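Set the shaker's stop pin and bring the tube rack up to it

ROBOT

A 6-joint arm with a two-finger parallel gripper is mounted at the origin on the work surface. World frame = base frame: x ahead of the robot, y to its left, z up, the work surface at z = 0. Lengths are in m, angles in rad, forces in N, time in s.
With the tool pointing down it reaches from about 0.375 to 0.825 m from the base axis. Payload 5.5 kg.
Tool frame: the origin (TCP) lies between the finger pads; the fingertips stand 17 mm ahead of it and the grasp point (between the pads) lies 2 mm behind it; z points along the fingers, x is the direction in which the jaws open and shut, and the axes are right-handed (so a half turn about z gives the same grasp; the last joint's range is limited). The gripper opens to 85 mm and grips with 20 to 120 N. Pads are 22 mm wide; open, the fingers measure 114 mm over their backs; the gripper's body (76 mm by 85 mm) begins 54 mm behind the grasp point. The pads swing forward as they close: fully open they stand 13 mm farther back than shut.
Start: joints at [1.232, 0.314, -0.047, 1.21, 0, 1.571], TCP at [0.199, 0.566, 0.248] pointing down, gripper open.
Joint ranges: [-2.67, 2.67], [-0.69, 1.73], [-1.03, 1.25], [-2.08, 2.16], [-1.42, 1.45], [-3.14, 3.14]. Speed limits (rad/s): [2.39, 2.39, 3.01, 3.14, 3.14, 3.14].

INTERFACE

Orientations are given as [roll, pitch, yaw] about the fixed x, y, z axes, in that order (R = Rz(yaw) Ry(pitch) Rx(roll)).
In Python, from bench import * gives the robot as it stands.
- The arm moves only by the tool step_arm, never from a script. Its argument "steps" is text: rows parted by semicolons, each of 7 numbers parted by spaces: the shift along the tool's x, y, z in cm, then the turn, a rotation vector about the tool's x, y, z in rad, then the gripper command: -1 is fully open, 1 is shut, values between are in proportion. In form: x y z rx ry rz claw; .... A call has exactly 8 rows; each row shifts and turns the pose as measured when the row begins, along the tool's axes as they then stand; what a row does not reach is not made up. A row lasts 1/10 s, in which the tool goes at most 50 mm and 8.59 degrees, less where a joint would pass 70% of its speed; a pose out of reach is approached as far as the arm can. A call with a gripper value outside its range is refused whole. The fingers move at their own pace and stop on an object; "newtons" is the grip in N (left out, the last holds). Time passes only in rows, so rows that do not move let the fingers close, or fill a call up. It gives the time, the measured TCP pose, the force and the opening at its end, in the units of the state.
- observe(): the state, without advancing time (a new reading comes with each control period).
- get_image(name): name is "side" or "top"; returns the picture (384x512x3 uint8, blue, green, red); there is no depth.
- camera_params(name): a dict with "K" (3x3 intrinsics, pixels), "dist" ([k1, k2, p1, p2, k3] as OpenCV has them; the pictures are not rectified), "extrinsics" (4x4, takes a point from camera to world coordinates). Camera axes: x right, y down, z forward; pixel columns grow to the right and rows downward; lengths in m; the calibration is good to about 2 mm. A picture is of the moment at which its call begins. camera_params takes no time and is no camera call.
- close_job(): hands the job in, once; it reports no verdict.
Trained networks look in the newest picture that a camera, given by its name, has taken for a name from the list of things; names that differ only in an ending like _2 or _b are one class to them, and where a whole thing is asked for, a point or a joint stands for the part that bears it (a point fixed in the world has none). Each returns a list of dicts, best first, with "confidence" (0 to 1); they miss things now and then, are a little off and sometimes report something else, mostly with a low value. They report only what shows in the picture. A call takes as long as a camera call. They do not tell look-alikes from the thing itself.
- recognise(camera, query): "point" ([x, y, z] in m, in the coordinates of the camera as it stood for that picture, good to about 4 mm: the middle of the surface that is visible of it).
- trace(camera, query): "region" (384x512 bool, what is visible of it).
The state is a dict: "time": time; "joints": joint angles; "qvel": joint speeds; "tau": joint torques, N m; "tcp_pos": TCP position; "eef_rot": TCP orientation; "contact_force": force on the tool from outside, world axes, zero at the start; "ft_torque": the same for the moment, N m; "finger_gap": opening from 0.0 (shut) to 1.0 (fully open).
Only numpy, scipy, OpenCV 4.12 (cv2) and the standard library are available. Lean on these libraries where they do the work, as an engineer would, in place of code of your own. Each camera call takes 0.05 s, during which the arm holds its last target. There are 200 camera calls.

TASK

Put the long stop pin into the shaker's deck: the blind hole for it is unmarked, somewhere on the centre line of the free part of the deck, so you may have to feel for it by sliding the pin's tip along until it drops in, collar right down on the deck. Then bring the tube rack along the deck, between the rails, until its end face stands against the pin, and let go. Keep the rack upright, the pin in its hole, and leave the short pin and everything else on the bench where it is.

Things in the scene. Friction and masses are not known exactly. Their poses are not given: they have to be found in the camera images.
- shaker: Bench shaker, fixed, 380 x 190 x 90 mm tall; origin under its centre, x along its length, z up. On top, between two grey end bars (inner faces at x = -130 and +130 mm, tops at 90 mm), a flat bare-metal deck 72 mm wide (y), its surface 75 mm above the origin. A low rail, 10 mm wide, 15 mm above the deck, runs along each side.
- deck (a point): Point on the deck's surface, above the shaker's origin, same axes. The deck has one plain round blind hole, 17 mm across, 30 mm deep, straight down, its centre on the deck's centre line (y = 0), anywhere from x = +5 to x = +65 mm of this point; where exactly differs every time and is not reported.
- pin: The long stop pin, loose, 115 mm, 0.14 kg, upright in either hole of the pin rest. Origin at its lower tip, z up. Steel shank 14 mm across, last 6 mm tapering to an 8 mm flat tip; collar 26 mm across, 26 to 32 mm above the tip, lands on the deck (or rest) when fully in; black square grip 24 x 24 mm (sides along x and y), 70 to 115 mm above the tip.
- short_pin: A shorter pin, 64 mm long, same shank and collar but a low round black knob 28 mm across; stands in the other hole of the rest. Not used. Origin at its lower tip.
- pin_rest: Grey block fixed to the bench, 120 (x) x 55 (y) x 40 mm tall, with two holes 17 mm across and 30 mm deep, 70 mm apart along x; origin under its centre. A pin in it has its tip 14 mm above the bench.
- rack: White tube rack, loose, 0.3 kg, upright on the deck between the rails at its -x end, x along the shaker's x. Body 80 (x) x 66 (y) x 34 mm tall, tube caps to 47 mm; over its middle a flat upright handle, 50 (x) x 14 (y) mm, 54 to 96 mm above its underside. Origin under its centre. Dragged by the handle it tends to tip: lift it 3 mm.
- bottle: screw-cap glass bottle, 70 mm across, 150 mm tall; origin under its centre. Bystander.
- jar: small amber jar, 56 mm across, 70 mm tall; origin under its centre. Bystander.
- tip_box: closed pipette-tip box, 90 x 120 x 67 mm tall; origin under its centre. Bystander.
- dishes: stack of three culture dishes, 90 mm across, 42 mm tall; origin under its centre. Bystander.
- beaker: glass beaker, 64 mm across, 80 mm tall; origin under its centre. Bystander.
- pipette: hand pipette lying on the bench, 240 mm long, about 30 mm high; origin on the bench near its middle, x points to its thin end. Bystander.
Not all that is in view belongs to the job. Leave any green look-alike of the pin alone.

How it is judged:
By the outcome, as a careful person would: the job done as asked, in the order asked, and still so for the second after the job is handed in, with the robot touching nothing.
It also fails if it takes over 72 s, if anything falls off the work surface, if the arm or the gripper's body presses on something with over 40 N, if the wrist force passes 120 N, or if a joint passes its speed limit or range.

## Working session

There is one attempt and no reset: what is moved stays moved. The work goes in short steps, Python scripts to look and compute and a tool call to move; the robot and the scene stay as the last step left them, time stands still between calls to the robot, and variables do not carry over. Pictures are saved under pics/ and viewed, about 8 in all and at most 12, crops included, and the job is handed in when it is done.

Besides the shell and the picture viewer there is one more tool, called after ">>>" as name(argument=value, ...) on one line, values as JSON. step_arm: Moves the arm, as the interface text tells. Its arguments: {"type":"object","properties":{"steps":{"type":"string"},"newtons":{"type":"number"}},"required":["steps"]}

```bash
mkdir -p pics; ls
python3 - <<'E'
from bench import *
import cv2,numpy as np
s=observe();print({k:np.round(v,3) for k,v in s.items()})
for c in("side","top"):
    im=get_image(c);cv2.imwrite(f"pics/{c}0.png",im)
    p=camera_params(c);print(c,np.round(p["K"],1).tolist(),p["dist"],np.round(p["extrinsics"],4).tolist())
    T=np.array(p["extrinsics"])
    for q in["shaker","pin","short_pin","pin_rest","rack"]:
        for r in recognise(c,q)[:3]:
            w=T@np.r_[r["point"],1];print(c,q,round(r["confidence"],2),np.round(w[:3],3))
E
```

```text
pics
{'time': np.float64(0.0), 'joints': array([ 1.232,  0.314, -0.048,  1.21 , -0.   ,  1.571]), 'qvel': array([-0.001,  0.002, -0.002,  0.002, -0.   ,  0.001]), 'tau': array([ 1.0000e-03, -5.3959e+01,  3.3975e+01,  1.9000e-02,  0.0000e+00,
        0.0000e+00]), 'tcp_pos': array([0.199, 0.565, 0.247]), 'eef_rot': array([3.142e+00, 2.000e-03, 1.232e+00]), 'contact_force': array([-0.236, -0.318,  1.033]), 'ft_torque': array([ 0.026, -0.033,  0.02 ]), 'finger_gap': np.float64(0.999)}
side [[464.9, 0.0, 259.2], [0.0, 464.9, 187.6], [0.0, 0.0, 1.0]] [-0.13229205  0.          0.          0.          0.        ] [[-0.9719, -0.1784, 0.1533, 0.3604], [-0.2352, 0.7291, -0.6427, 0.7936], [0.0029, -0.6608, -0.7506, 0.8835], [0.0, 0.0, 0.0, 1.0]]
side shaker 0.66 [0.524 0.035 0.085]
side pin 0.91 [0.605 0.305 0.09 ]
side pin 0.89 [0.46  0.235 0.09 ]
side pin 0.86 [0.527 0.325 0.103]
side short_pin 0.67 [0.46  0.322 0.075]
side pin_rest 0.8 [0.495 0.338 0.039]
side rack 0.77 [ 0.537 -0.119  0.109]
side rack 0.49 [0.462 0.322 0.075]
top [[354.5, 0.0, 259.5], [0.0, 354.5, 204.6], [0.0, 0.0, 1.0]] [-0.02995883  0.          0.          0.          0.        ] [[-0.0214, -0.994, 0.1075, 0.4546], [-0.9993, 0.0246, 0.0288, 0.0803], [-0.0313, -0.1068, -0.9938, 0.965], [0.0, 0.0, 0.0, 1.0]]
top shaker 0.95 [ 0.525 -0.075  0.092]
top pin 0.64 [0.543 0.229 0.113]
top pin 0.6 [0.55  0.395 0.104]
top pin 0.6 [0.462 0.225 0.116]
top short_pin 0.48 [0.46  0.31  0.078]
top pin_rest 0.75 [0.494 0.305 0.039]
top rack 0.86 [ 0.538 -0.137  0.108]
```

View pics/side0.png

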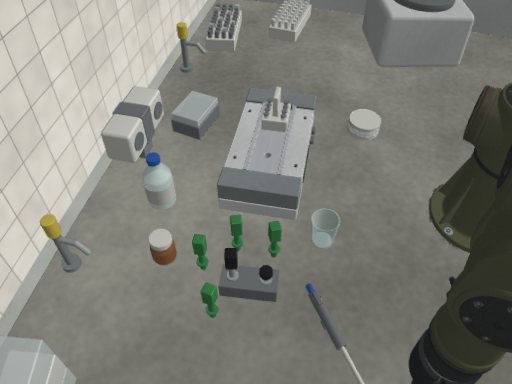

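View pics/top0.png

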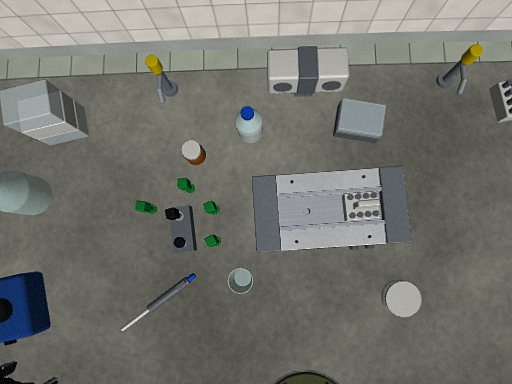

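The pictures show the black long pin at side (231,258) / top (172,214), the short pin at side (266,272), four green look-alikes around it, and the rack at the far (-y) end of the deck. There is a spot on the deck at top (307,211). I'll zoom in.

```bash
cat > h.py <<'E'
import cv2,numpy as np
from bench import *
def cam(c):
    p=camera_params(c);return np.array(p["K"]),np.array(p["dist"]),np.array(p["extrinsics"])
def ray(c,uv):
    K,d,T=cam(c);n=cv2.undistortPoints(np.float64([[uv]]),K,d)[0,0]
    return T[:3,3],T[:3,:3]@np.r_[n,1]
def onz(c,uv,z):
    o,r=ray(c,uv);return o+r*(z-o[2])/r[2]
def tri(uvs):
    A=np.zeros((3,3));b=np.zeros(3)
    for c,uv in uvs.items():
        o,r=ray(c,uv);r=r/np.linalg.norm(r);P=np.eye(3)-np.outer(r,r);A+=P;b+=P@o
    return np.linalg.solve(A,b)
def proj(c,X):
    K,d,T=cam(c);I=np.linalg.inv(T)
    return cv2.projectPoints(np.float64(X).reshape(-1,3),cv2.Rodrigues(I[:3,:3])[0],I[:3,3],K,d)[0][:,0]
E
python3 - <<'E'
import cv2,numpy as np
t=cv2.imread('pics/top0.png');s=cv2.imread('pics/side0.png')
def cr(i,x,y,w,h,k):return cv2.resize(i[y:y+h,x:x+w],None,fx=k,fy=k,interpolation=cv2.INTER_CUBIC)
cv2.imwrite('pics/a.png',np.vstack([cr(t,245,160,170,95,4.5)[:300*2],]))
a=cr(s,200,210,100,100,4);b=cr(t,130,170,100,100,4);cv2.imwrite('pics/b.png',np.hstack([a,b]))
cv2.imwrite('pics/c.png',cr(s,210,80,120,140,4))
E
```

```text
(no output)
```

View pics/a.png

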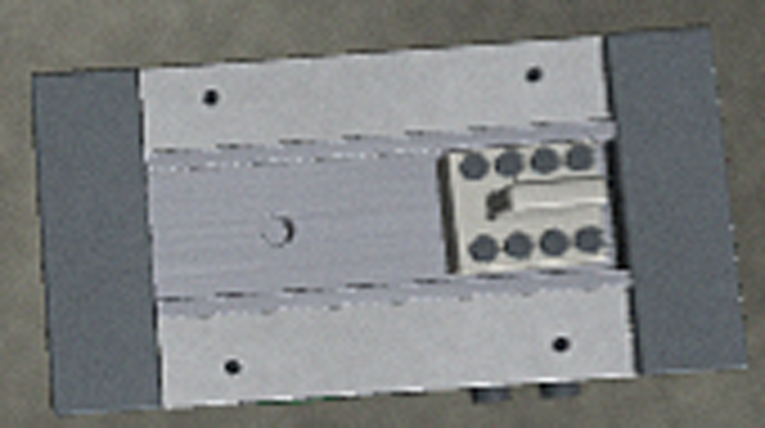

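View pics/b.png

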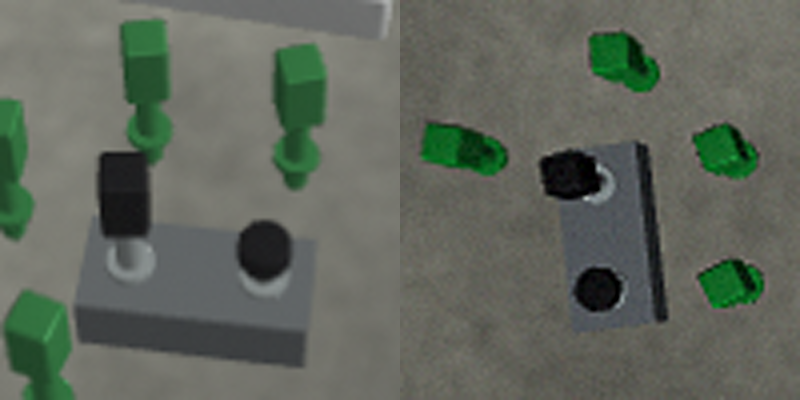

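View pics/c.png

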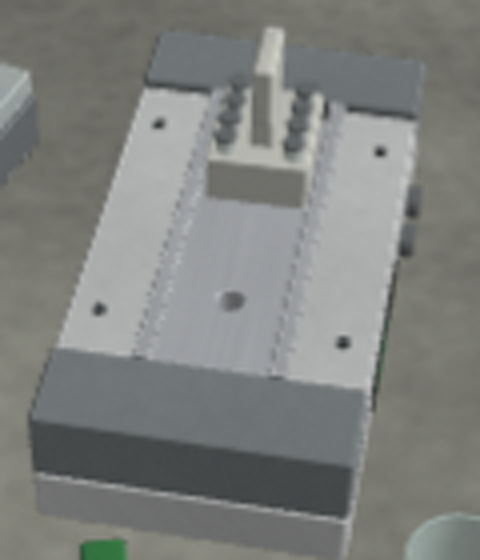

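The hole itself shows at top ≈(307,211) and side ≈(268,155), and it is the size of a 17 mm hole. Next I fit the shaker, rest, pin and rack.

```bash
cat > fit.py <<'E'
from h import *
from scipy.optimize import least_squares
def up(c,o,k,P):return [(c,((u+.5)/k-.5+o[0],(v+.5)/k-.5+o[1])) for u,v in P]
def fit(X,obs,p0,z):
    def W(p):
        C,S=np.cos(p[2]),np.sin(p[2]);return np.array([[p[0]+C*x-S*y,p[1]+S*x+C*y,z+p[3]] for x,y in X])
    def f(p):
        w=W(p);return np.concatenate([proj(c,w[i])[0]-uv for i,(c,uv) in obs])
    r=least_squares(f,list(p0)+[0]);return r.x,np.sqrt(np.mean(r.fun**2))
# shaker: corners order (+x,+y),( -x,+y),(-x,-y),(+x,-y); +x ~ world +y, +y ~ world -x
X=[(.19,.095),(-.19,.095),(-.19,-.095),(.19,-.095)]
top=up('top',(245,160),4.5,[(56,411),(745,368),(712,27),(33,73)])
side=up('side',(210,80),4,[(366,390),(425,65),(160,32),(50,350)])
obs=list(enumerate(top))+list(enumerate(side))
s,e=fit(X,obs,(.52,-.07,1.55),.09);print('shaker',s.round(4),e)
x,e=fit(X,obs[:4],(.52,-.07,1.55),.09);print(' top only',x.round(4),e)
hl={'top':up('top',(245,160),4.5,[(279,231)])[0][1],'side':up('side',(210,80),4,[(232,301)])[0][1]}
h=tri(hl);print('hole tri',h.round(4),[onz(c,u,.075).round(4) for c,u in hl.items()])
C,S=np.cos(s[2]),np.sin(s[2]);d=h[:2]-s[:2];print('hole in shaker',C*d[0]+S*d[1],-S*d[0]+C*d[1])
X=[(.06,.0275),(-.06,.0275),(-.06,-.0275),(.06,-.0275)]
o=[(2,up('top',(130,170),4,[(636-400,142)])[0])]
t=up('top',(130,170),4,[(236,143),(257,322),(174,330)]);q=up('side',(200,210),4,[(95,217),(316,240),(305,336),(76,310)])
# +x ~ world +y: top(236,143)=+y,+X side
# corners: (+x,+y)=(+Y,-X); (-x,+y)=(-Y,-X); (-x,-y)=(-Y,+X); (+x,-y)=(+Y,+X)
def nm(c,uv):return np.argmin([np.hypot(*(onz(c,uv,.04)[:2]-np.array(w))) for w in W0])
ctr=np.mean([onz('side',u,.04)[:2] for _,u in q],0)
W0=[ctr+np.array([-y,x]) for x,y in X]
obs=[(nm(c,u),(c,u)) for c,u in t+q];print([i for i,_ in obs],ctr)
r,e=fit(X,obs,(*ctr,1.57),.04);print('rest',r.round(4),e)
for k in(-.035,.035):print(' hole',(r[:2]+k*np.array([np.cos(r[2]),np.sin(r[2])])).round(4))
g={'side':up('side',(200,210),4,[(124,195)])[0][1],'top':up('top',(130,170),4,[(170,176)])[0][1]}
print('grip',tri(g).round(4))
E
python3 fit.py
```

```text
shaker [ 0.5341 -0.0729  1.6213  0.0173] 5.396413112756076
 top only [ 0.5374 -0.071   1.6113 -0.0099] 0.24742894395970966
hole tri [ 0.5321 -0.0126  0.0707] [array([ 0.532 , -0.0121,  0.075 ]), array([ 0.5308, -0.0083,  0.075 ])]
hole in shaker 0.060402804506245356 -0.0010396267050164381
[np.int64(2), np.int64(1), np.int64(0), np.int64(2), np.int64(1), np.int64(0), np.int64(3)] [0.49438819 0.31997537]
rest [0.4899 0.3218 1.7913 0.0067] 13.038272693395172
 hole [0.4976 0.2877]
 hole [0.4823 0.356 ]
grip [0.5308 0.3207 0.104 ]
```

```bash
sed -i 's/(366,390),(425,65),(160,32),(50,350)/(355,466),(425,65),(160,32),(31,420)/; s/np.array(\[-y,x\])/np.array([x,y])/; s/(\*ctr,1.57)/(*ctr,0)/' fit.py; python3 fit.py
```

```text
shaker [ 0.5364 -0.0712  1.6166 -0.0078] 0.5459509999138735
 top only [ 0.5374 -0.071   1.6113 -0.0099] 0.24742894395970966
hole tri [ 0.5321 -0.0126  0.0707] [array([ 0.532 , -0.0121,  0.075 ]), array([ 0.5308, -0.0083,  0.075 ])]
hole in shaker 0.058794616255977074 0.0016682350878078032
[np.int64(3), np.int64(2), np.int64(1), np.int64(3), np.int64(2), np.int64(1), np.int64(0)] [0.49438819 0.31997537]
rest [ 0.4958  0.3163  0.1125 -0.0068] 0.39421479700682543
 hole [0.461  0.3124]
 hole [0.5306 0.3203]
grip [0.5308 0.3207 0.104 ]
```

The fits agree now: rms is 0.4–0.5 px, and the long pin's grip matches a rest hole to within 1 mm. Next is a helper that turns a world target into rows.

```bash
cat > rows.py <<'E'
# usage: rows.py x y z yaw n claw  -> rows for n equal steps towards target (tool down)
from h import *
import sys
from scipy.spatial.transform import Rotation as R
def plan(x,y,z,yaw,n,claw):
    s=observe();p=np.array(s["tcp_pos"]);r0=R.from_euler('xyz',s["eef_rot"]);r1=R.from_euler('xyz',[np.pi,0,yaw])
    dv=(r0.inv()*r1).as_rotvec();D=(np.array([x,y,z])-p)/n;out=[]
    for i in range(n):
        t=(r0*R.from_rotvec(dv*i/n)).inv().apply(D)*100
        out.append(' '.join(f'{v:.2f}' for v in t)+' '+' '.join(f'{v:.3f}' for v in dv/n)+f' {claw}')
    print('at',p.round(4),s["eef_rot"].round(3),'t',s["time"],'F',s["contact_force"].round(1));print('; '.join(out))
if __name__=='__main__':
    a=[float(v) for v in sys.argv[1:]];plan(*a[:4],int(a[4]),a[5])
E
python3 rows.py .531 .3205 .25 .1 16 -1
```

```text
at [0.1994 0.5659 0.2483] [3.142 0.    1.232] t 0.6 F [0.1 1.1 0.1]
-0.76 2.46 -0.01 0.000 0.000 0.071 -1.0; -0.58 2.51 -0.01 0.000 0.000 0.071 -1.0; -0.40 2.55 -0.01 0.000 0.000 0.071 -1.0; -0.22 2.57 -0.01 0.000 0.000 0.071 -1.0; -0.04 2.58 -0.01 0.000 0.000 0.071 -1.0; 0.14 2.57 -0.01 0.000 0.000 0.071 -1.0; 0.32 2.56 -0.01 0.000 0.000 0.071 -1.0; 0.50 2.53 -0.01 0.000 0.000 0.071 -1.0; 0.68 2.49 -0.01 0.000 0.000 0.071 -1.0; 0.86 2.43 -0.01 0.000 0.000 0.071 -1.0; 1.03 2.37 -0.01 0.000 0.000 0.071 -1.0; 1.19 2.29 -0.01 0.000 0.000 0.071 -1.0; 1.35 2.20 -0.01 0.000 0.000 0.071 -1.0; 1.50 2.10 -0.01 0.000 0.000 0.071 -1.0; 1.65 1.98 -0.01 0.000 0.000 0.071 -1.0; 1.78 1.86 -0.01 0.000 0.000 0.071 -1.0
```

>>> step_arm(steps="-0.8 2.5 0 0 0 0.07 -0.2; -0.6 2.5 0 0 0 0.07 -0.2; -0.4 2.55 0 0 0 0.07 -0.2; -0.2 2.6 0 0 0 0.07 -0.2; 0 2.6 0 0 0 0.07 -0.2; 0.15 2.6 0 0 0 0.07 -0.2; 0.3 2.55 0 0 0 0.07 -0.2; 0.5 2.5 0 0 0 0.07 -0.2")

```text
time: 1.4
tcp_pos: [0.3685, 0.4401, 0.2485]
eef_rot: [-3.14, -0.001, 0.657]
contact_force: [0.4, 0.2, -0.2]
finger_gap: 0.599
```

>>> step_arm(steps="0.7 2.5 0 0 0 0.07 -0.2; 0.9 2.4 0 0 0 0.07 -0.2; 1 2.4 0 0 0 0.07 -0.2; 1.2 2.3 0 0 0 0.07 -0.2; 1.35 2.2 0 0 0 0.07 -0.2; 1.5 2.1 0 0 0 0.07 -0.2; 1.65 2 0 0 0 0.07 -0.2; 1.8 1.9 0 0 0 0.07 -0.2")

```text
time: 2.2
tcp_pos: [0.5397, 0.3082, 0.2491]
eef_rot: [-3.138, -0.002, 0.072]
contact_force: [0.5, 0.5, -1.1]
finger_gap: 0.6
```

```bash
python3 rows.py .531 .3205 .17 .1 8 -0.2
```

```text
at [0.5397 0.3082 0.2491] [-3.138e+00 -2.000e-03  7.200e-02] t 2.2 F [ 0.5  0.5 -1.1]
-0.10 -0.16 0.99 -0.000 -0.000 -0.003 -0.2; -0.10 -0.16 0.99 -0.000 -0.000 -0.003 -0.2; -0.10 -0.16 0.99 -0.000 -0.000 -0.003 -0.2; -0.10 -0.16 0.99 -0.000 -0.000 -0.003 -0.2; -0.10 -0.16 0.99 -0.000 -0.000 -0.003 -0.2; -0.10 -0.16 0.99 -0.000 -0.000 -0.003 -0.2; -0.09 -0.16 0.99 -0.000 -0.000 -0.003 -0.2; -0.09 -0.16 0.99 -0.000 -0.000 -0.003 -0.2
```

>>> step_arm(steps="-0.1 -0.2 1 0 0 -0.003 -0.2; -0.1 -0.2 1 0 0 -0.003 -0.2; -0.1 -0.15 1 0 0 -0.003 -0.2; -0.1 -0.15 1 0 0 -0.003 -0.2; -0.1 -0.15 1 0 0 -0.003 -0.2; -0.1 -0.15 1 0 0 -0.003 -0.2; -0.1 -0.15 1 0 0 -0.003 -0.2; -0.1 -0.15 1 0 0 -0.003 -0.2")

```text
time: 3.0
tcp_pos: [0.5299, 0.3219, 0.1631]
eef_rot: [-3.138, -0.002, 0.099]
contact_force: [0.1, -0.4, 0.6]
finger_gap: 0.604
```

```bash
python3 - <<'E'
from h import *
def cr(i,x,y,w,h,k):return cv2.resize(i[y:y+h,x:x+w],None,fx=k,fy=k,interpolation=cv2.INTER_CUBIC)
s=get_image('side');t=get_image('top');cv2.imwrite('pics/d.png',np.hstack([cr(s,180,180,120,120,3.3),cr(t,120,160,120,120,3.3)]))
E
python3 rows.py .531 .3205 .105 .1 8 -0.2
```

```text
at [0.529  0.3213 0.162 ] [-3.139  0.     0.099] t 3.1 F [0.3 0.8 0.2]
0.02 0.01 0.71 -0.000 0.000 -0.000 -0.2; 0.02 0.01 0.71 -0.000 0.000 -0.000 -0.2; 0.02 0.01 0.71 -0.000 0.000 -0.000 -0.2; 0.02 0.01 0.71 -0.000 0.000 -0.000 -0.2; 0.02 0.01 0.71 -0.000 0.000 -0.000 -0.2; 0.02 0.01 0.71 -0.000 0.000 -0.000 -0.2; 0.02 0.01 0.71 -0.000 0.000 -0.000 -0.2; 0.02 0.01 0.71 -0.000 0.000 -0.000 -0.2
```

View pics/d.png

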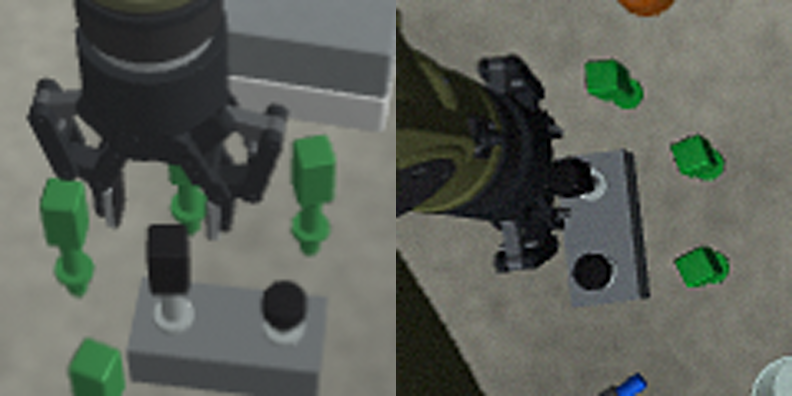

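The fingers straddle the black grip: side crop at x=113 and 215, pin at 168. The neighbours are clear, so I descend and close.

>>> step_arm(steps="0.05 0 0.7 0 0 0 -0.2; 0.05 0 0.7 0 0 0 -0.2; 0 0 0.7 0 0 0 -0.2; 0 0 0.7 0 0 0 -0.2; 0 0 0.7 0 0 0 -0.2; 0 0 0.7 0 0 0 -0.2; 0 0 0.8 0 0 0 -0.2; 0 0 0.8 0 0 0 -0.2")

```text
time: 3.9
tcp_pos: [0.5319, 0.322, 0.1012]
eef_rot: [-3.138, -0.003, 0.098]
contact_force: [0.0, -0.2, -0.7]
finger_gap: 0.594
```

>>> step_arm(steps="0 0 0 0 0 0 0.3; 0 0 0 0 0 0 0.5; 0 0 0 0 0 0 0.6; 0 0 0 0 0 0 0.8; 0 0 0 0 0 0 1; 0 0 0 0 0 0 1; 0 0 0 0 0 0 1; 0 0 0 0 0 0 1", newtons=60)

```text
time: 4.7
tcp_pos: [0.531, 0.3215, 0.0997]
eef_rot: [-3.139, -0.001, 0.098]
contact_force: [0.4, -0.7, -2.1]
finger_gap: 0.271
```

>>> step_arm(steps="0 0 -0.5 0 0 0 1; 0 0 -1 0 0 0 1; 0 0 -1.5 0 0 0 1; 0 0 -2 0 0 0 1; 0 0 -2.5 0 0 0 1; 0 0 -2.5 0 0 0 1; 0 0 -2.5 0 0 0 1; 0 0 -2.5 0 0 0 1")

```text
time: 5.5
tcp_pos: [0.5287, 0.3198, 0.2563]
eef_rot: [-3.141, 0.004, 0.099]
contact_force: [-0.4, 1.1, -1.7]
finger_gap: 0.276
```

```bash
python3 rows.py .5315 -.0115 .25 .043 16 1
```

```text
at [0.5287 0.3198 0.2563] [-3.141  0.004  0.099] t 5.5 F [-0.4  1.1 -1.7]
-0.19 2.06 0.04 -0.000 0.000 0.003 1.0; -0.18 2.06 0.04 -0.000 0.000 0.003 1.0; -0.17 2.06 0.04 -0.000 0.000 0.003 1.0; -0.16 2.06 0.04 -0.000 0.000 0.003 1.0; -0.16 2.06 0.04 -0.000 0.000 0.003 1.0; -0.15 2.07 0.04 -0.000 0.000 0.003 1.0; -0.14 2.07 0.04 -0.000 0.000 0.003 1.0; -0.14 2.07 0.04 -0.000 0.000 0.003 1.0; -0.13 2.07 0.04 -0.000 0.000 0.003 1.0; -0.12 2.07 0.04 -0.000 0.000 0.003 1.0; -0.11 2.07 0.04 -0.000 0.000 0.003 1.0; -0.11 2.07 0.04 -0.000 0.000 0.003 1.0; -0.10 2.07 0.04 -0.000 0.000 0.003 1.0; -0.09 2.07 0.04 -0.000 0.000 0.003 1.0; -0.09 2.07 0.04 -0.000 0.000 0.003 1.0; -0.08 2.07 0.04 -0.000 0.000 0.003 1.0
```

>>> step_arm(steps="-0.2 1 0 0 0 0.003 1; -0.2 2 0 0 0 0.003 1; -0.15 2.1 0 0 0 0.003 1; -0.15 2.1 0 0 0 0.003 1; -0.15 2.1 0 0 0 0.003 1; -0.15 2.1 0 0 0 0.003 1; -0.15 2.1 0 0 0 0.003 1; -0.15 2.1 0 0 0 0.003 1")

```text
time: 6.3
tcp_pos: [0.5257, 0.1505, 0.2542]
eef_rot: [3.14, 0.006, 0.073]
contact_force: [0.1, 0.4, -1.4]
finger_gap: 0.275
```

>>> step_arm(steps="-0.15 2.1 0 0 0 0.003 1; -0.1 2.1 0 0 0 0.003 1; -0.1 2.1 0 0 0 0.003 1; -0.1 2.1 0 0 0 0.003 1; -0.1 2.1 0 0 0 0.003 1; -0.1 2 0 0 0 0.003 1; -0.1 2 0 0 0 0.003 1; -0.1 2 0 0 0 0.003 1")

```text
time: 7.1
tcp_pos: [0.5135, -0.0337, 0.244]
eef_rot: [3.135, 0.024, 0.04]
contact_force: [-0.3, 0.2, -1.6]
finger_gap: 0.275
```

```bash
python3 - <<'E'
from h import *
def cr(i,x,y,w,h,k):return cv2.resize(i[y:y+h,x:x+w],None,fx=k,fy=k,interpolation=cv2.INTER_CUBIC)
s=get_image('side');t=get_image('top');cv2.imwrite('pics/e.png',np.hstack([cr(s,200,70,130,130,3),cr(t,240,140,130,130,3)]))
E
python3 rows.py .5315 -.0115 .2 .043 8 1
```

```text
at [ 0.5133 -0.0348  0.2439] [3.134 0.025 0.037] t 7.2 F [ 0.5  0.4 -1.5]
0.25 -0.29 0.54 0.001 0.003 -0.001 1.0; 0.25 -0.29 0.54 0.001 0.003 -0.001 1.0; 0.25 -0.29 0.54 0.001 0.003 -0.001 1.0; 0.25 -0.28 0.54 0.001 0.003 -0.001 1.0; 0.25 -0.28 0.54 0.001 0.003 -0.001 1.0; 0.24 -0.28 0.55 0.001 0.003 -0.001 1.0; 0.24 -0.28 0.55 0.001 0.003 -0.001 1.0; 0.24 -0.28 0.55 0.001 0.003 -0.001 1.0
```

View pics/e.png

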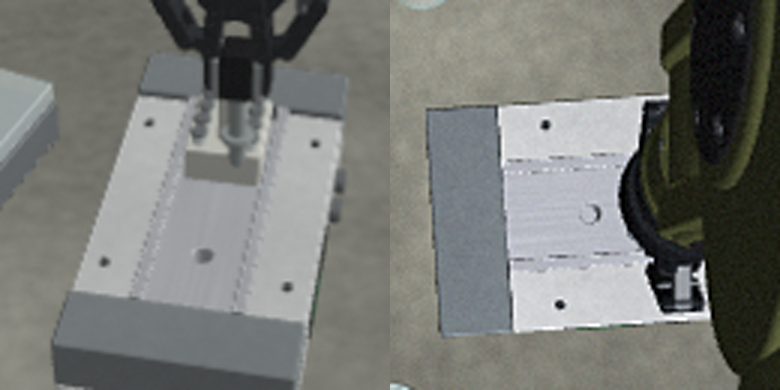

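>>> step_arm(steps="0.25 -0.3 0.6 0 0.003 0 1; 0.25 -0.3 0.6 0 0.003 0 1; 0.25 -0.3 0.6 0 0.003 0 1; 0.25 -0.3 0.6 0 0.003 0 1; 0.25 -0.3 0.6 0 0.003 0 1; 0.25 -0.3 0.6 0 0.003 0 1; 0.25 -0.3 0.6 0 0.003 0 1; 0.25 -0.2 0.6 0 0.003 0 1")

```text
time: 8.0
tcp_pos: [0.5306, -0.0082, 0.1891]
eef_rot: [3.136, 0.002, 0.039]
contact_force: [-0.2, -0.6, -1.4]
finger_gap: 0.275
```

```bash
python3 - <<'E'
from h import *
def cr(i,x,y,w,h,k):return cv2.resize(i[y:y+h,x:x+w],None,fx=k,fy=k,interpolation=cv2.INTER_CUBIC)
s=get_image('side');p=np.array(observe()['tcp_pos']);tip=p-[0,0,.086]
u=proj('side',tip)[0];print(u,proj('side',[.5318,-.0115,.075]))
c=cr(s,220,90,100,100,6);cv2.circle(c,tuple(int(v) for v in (u-[220,90]+.5)*6),3,(0,0,255),-1);cv2.imwrite('pics/f.png',c)
E
python3 rows.py .5315 -.0115 .18 .043 8 1
```

```text
[267.97046482 147.05657873] [[267.53164243 153.91788213]]
at [ 0.5303 -0.0079  0.1881] [3.136e+00 3.000e-03 3.900e-02] t 8.05 F [ 0.5 -0.6 -2.8]
0.01 0.04 0.10 0.001 0.000 -0.001 1.0; 0.01 0.04 0.10 0.001 0.000 -0.001 1.0; 0.01 0.04 0.10 0.001 0.000 -0.001 1.0; 0.01 0.04 0.10 0.001 0.000 -0.001 1.0; 0.01 0.04 0.10 0.001 0.000 -0.001 1.0; 0.01 0.04 0.10 0.001 0.000 -0.001 1.0; 0.01 0.05 0.10 0.001 0.000 -0.001 1.0; 0.01 0.05 0.10 0.001 0.000 -0.001 1.0
```

View pics/f.png

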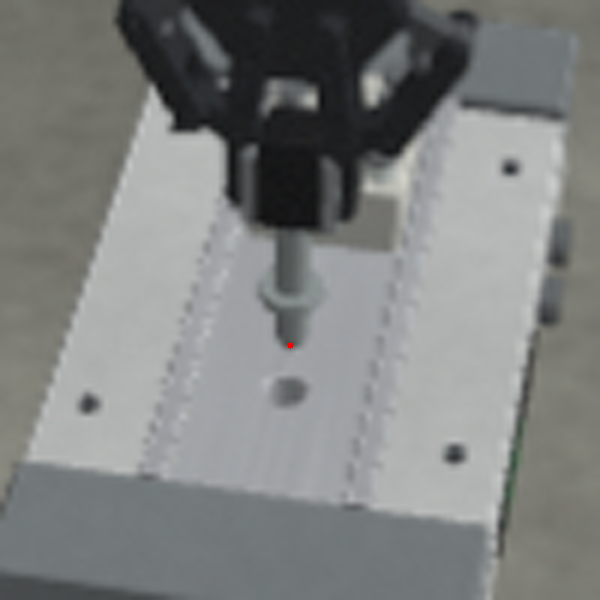

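>>> step_arm(steps="0.05 0.1 0.3 0 0 0 1; 0 0.05 0.4 0 0 0 1; 0 0.05 0.4 0 0 0 1; 0 0 0.4 0 0 0 1; 0 0 0.4 0 0 0 1; 0 0 0.4 0 0 0 1; 0 0 0.4 0 0 0 1; 0 0 0.2 0 0 0 1")

```text
time: 8.85
tcp_pos: [0.5311, -0.0108, 0.1569]
eef_rot: [3.136, 0.003, 0.038]
contact_force: [-0.7, 0.7, -0.8]
finger_gap: 0.276
```

>>> step_arm(steps="0 0 0.2 0 0 0 1; 0 0 0.2 0 0 0 1; 0 0 0.2 0 0 0 1; 0 0 0.2 0 0 0 1; 0 0 0.2 0 0 0 1; 0 0 0.2 0 0 0 1; 0 0 0.2 0 0 0 1; 0 0 0.1 0 0 0 1")

```text
time: 9.65
tcp_pos: [0.5319, -0.0106, 0.141]
eef_rot: [3.136, 0.001, 0.038]
contact_force: [0.5, 1.1, -1.3]
finger_gap: 0.274
```

>>> step_arm(steps="0 0 0.2 0 0 0 1; 0 0 0.2 0 0 0 1; 0 0 0.15 0 0 0 1; 0 0 0.1 0 0 0 1; 0 0 0.1 0 0 0 1; 0 0 0.1 0 0 0 1; 0 0 0 0 0 0 1; 0 0 0 0 0 0 1")

```text
time: 10.45
tcp_pos: [0.5319, -0.0107, 0.1349]
eef_rot: [3.136, -0.0, 0.038]
contact_force: [0.0, 0.4, -1.6]
finger_gap: 0.272
```

>>> step_arm(steps="0 0 0.1 0 0 0 1; 0 0 0.1 0 0 0 1; 0 0 0.1 0 0 0 1; 0 0 0.1 0 0 0 1; 0 0 0 0 0 0 1; 0 0 0 0 0 0 1; 0 0 0 0 0 0 1; 0 0 0 0 0 0 1")

```text
time: 11.25
tcp_pos: [0.532, -0.0108, 0.1346]
eef_rot: [3.136, -0.002, 0.038]
contact_force: [-1.0, 0.8, 2.2]
finger_gap: 0.273
```

The pin is seated: z has stalled at the predicted 0.135 and the force reversed. Releasing it and rising.

>>> step_arm(steps="0 0 0.1 0 0 0 0.3; 0 0 0 0 0 0 0.2; 0 0 0 0 0 0 0; 0 0 0 0 0 0 -0.2; 0 0 0 0 0 0 -0.2; 0 0 0 0 0 0 -0.2; 0 0 -0.5 0 0 0 -0.2; 0 0 -1 0 0 0 -0.2")

```text
time: 12.05
tcp_pos: [0.5313, -0.0108, 0.1477]
eef_rot: [3.136, 0.0, 0.038]
contact_force: [-0.4, 0.0, 0.6]
finger_gap: 0.604
```

>>> step_arm(steps="0 0 -1.5 0 0 0 -0.2; 0 0 -2 0 0 0 -0.2; 0 0 -2 0 0 0 -0.2; 0 0 -2 0 0 0 -0.2; 0 0 -1.5 0 0 0 -0.2; 0 0 -1 0 0 0 -0.2; 0 0 -0.5 0 0 0 -0.2; 0 0 0 0 0 0 -0.2")

```text
time: 12.85
tcp_pos: [0.5323, -0.0102, 0.264]
eef_rot: [3.135, -0.006, 0.038]
contact_force: [-0.6, -0.1, 0.2]
finger_gap: 0.602
```

Run:
```python
from h import *
def cr(i,x,y,w,h,k):return cv2.resize(i[y:y+h,x:x+w],None,fx=k,fy=k,interpolation=cv2.INTER_CUBIC)
s=get_image('side');t=get_image('top');cv2.imwrite('pics/g.png',np.hstack([cr(s,230,75,90,100,4.4),cr(t,290,160,90,100,4.4)]))
for z in (.049,.075,.081,.119,.164):print(z,proj('side',[.532,-.0107,z])[0])
```

```text
0.049 [267.21751178 161.49983852]
0.075 [267.38067518 154.1245869 ]
0.081 [267.419025   152.38784751]
0.119 [267.66817916 141.07382671]
0.164 [267.9778397  126.93693767]
```

View pics/g.png

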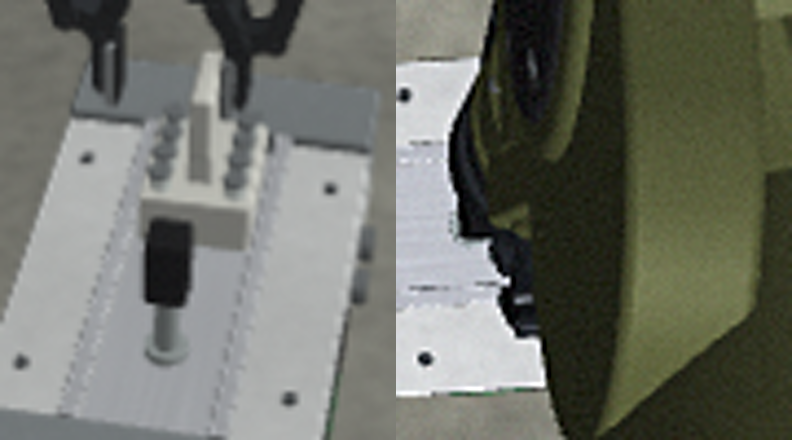

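The pin is upright in the hole with its collar flush on the deck (side crop 167,352). Now the rack, measured from the first pictures.

```bash
cat > rk.py <<'E'
from fit import up
from h import *
U=lambda P:[u for _,u in up('side',(210,80),4,P)]
V=lambda P:[u for _,u in up('top',(245,160),4.5,P)]
th=1.614;S0=np.array([.5365,-.0712]);R=np.array([[np.cos(th),np.sin(th)],[-np.sin(th),np.cos(th)]])
L=lambda w:(R@(w[:2]-S0)*1000).round(1)
print('pin',L(np.array([.532,-.0107])))
for u in U([(207,162),(308,178)]):print('body front side',onz('side',u,.109).round(4),L(onz('side',u,.109)))
for u in V([(450,152),(460,272)]):print('body front top',onz('top',u,.109).round(4),L(onz('top',u,.109)))
for u in U([(252,72),(273,75),(264,28),(285,31)]):print('handle side',onz('side',u,.171).round(4),L(onz('side',u,.171)))
for u in V([(513,184),(517,208)]):print('handle top',onz('top',u,.171).round(4),L(onz('top',u,.171)))
E
python3 rk.py|tail -11
```

```text
pin [60.6  1.9]
body front side [ 0.5673 -0.0938  0.109 ] [-23.9 -29.8]
body front side [ 0.5017 -0.094   0.109 ] [-21.3  35.8]
body front top [ 0.5695 -0.1019  0.109 ] [-32.1 -31.7]
body front top [ 0.5047 -0.1042  0.109 ] [-31.6  33.2]
handle side [ 0.5436 -0.1128  0.171 ] [-41.9  -5.3]
handle side [ 0.5304 -0.113   0.171 ] [-41.5   7.9]
handle side [ 0.546  -0.1591  0.171 ] [-88.2  -5.7]
handle side [ 0.5324 -0.1592  0.171 ] [-87.7   7.9]
handle top [ 0.5443 -0.1193  0.171 ] [-48.4  -5.7]
handle top [ 0.5323 -0.1206  0.171 ] [-49.2   6.4]
```

>>> step_arm(steps="0 1 0 0.0008 0 0 -0.2; 0 1.7 0.2 0.0008 0 0 -0.2; 0 2 0.2 0.0008 0 0 -0.2; 0 2 0.2 0.0008 0 0 -0.2; 0 2 0.2 0.0008 0 0 -0.2; 0 2 0.2 0.0008 0 0 -0.2; 0 1.5 0.2 0.0008 0 0 -0.2; 0 1 0.2 0 0 0 -0.2")

```text
time: 13.75
tcp_pos: [0.5333, -0.1494, 0.242]
eef_rot: [-3.141, 0.007, 0.041]
contact_force: [0.1, -0.3, 0.1]
finger_gap: 0.601
```

```bash
python3 rows.py .5385 -.142 .20 .043 8 -0.2|cut -c1-130
```

```text
at [ 0.5333 -0.1494  0.242 ] [-3.141  0.007  0.041] t 13.75 F [ 0.1 -0.3  0.1]
0.07 -0.09 0.52 -0.000 0.001 -0.000 -0.2; 0.07 -0.09 0.52 -0.000 0.001 -0.000 -0.2; 0.07 -0.09 0.52 -0.000 0.001 -0.000 -0.2; 0.07
```

>>> step_arm(steps="0.1 -0.1 0.5 0 0.001 0 -0.2; 0.1 -0.1 0.5 0 0.001 0 -0.2; 0.05 -0.1 0.5 0 0.001 0 -0.2; 0.05 -0.1 0.5 0 0.001 0 -0.2; 0.05 -0.1 0.5 0 0.001 0 -0.2; 0.05 -0.1 0.5 0 0.001 0 -0.2; 0.05 -0.1 0.5 0 0.001 0 -0.2; 0.05 -0.05 0.3 0 0 0 -0.2")

```text
time: 14.55
tcp_pos: [0.5376, -0.1392, 0.1997]
eef_rot: [-3.139, 0.001, 0.043]
contact_force: [0.5, 0.0, 0.3]
finger_gap: 0.603
```

```bash
python3 - <<'E'
from h import *
def cr(i,x,y,w,h,k):return cv2.resize(i[y:y+h,x:x+w],None,fx=k,fy=k,interpolation=cv2.INTER_CUBIC)
s=get_image('side');t=get_image('top');cv2.imwrite('pics/i.png',np.hstack([cr(s,230,70,90,100,4.4),cr(t,300,160,90,100,4.4)]))
E
python3 rows.py .5385 -.142 .15 .043 8 -0.2|cut -c1-130
```

```text
at [ 0.5375 -0.1393  0.1997] [-3.139e+00  1.000e-03  4.200e-02] t 14.65 F [0.4 0.5 0.1]
0.01 0.04 0.62 -0.000 0.000 -0.000 -0.2; 0.01 0.04 0.62 -0.000 0.000 -0.000 -0.2; 0.01 0.04 0.62 -0.000 0.000 -0.000 -0.2; 0.01 0.
```

View pics/i.png

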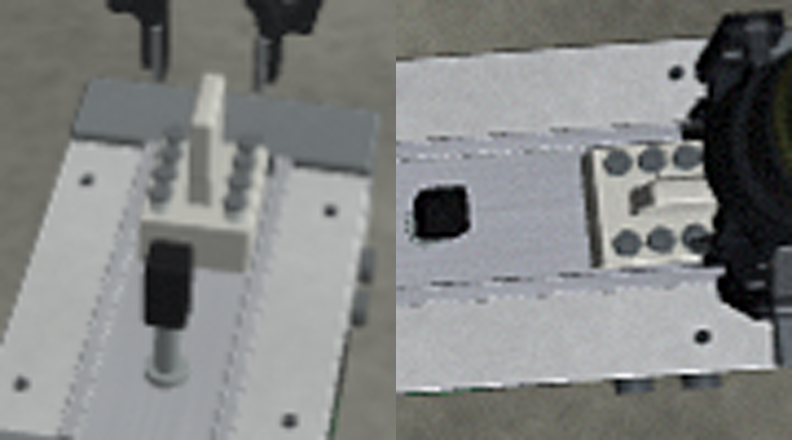

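The fingers straddle the handle (side crop: fingers at 153 and 263, handle at 208), and the pin stays upright. Descending.

>>> step_arm(steps="0.05 0.05 0.6 0 0 0 -0.2; 0.05 0.05 0.6 0 0 0 -0.2; 0 0.05 0.6 0 0 0 -0.2; 0 0 0.6 0 0 0 -0.2; 0 0 0.6 0 0 0 -0.2; 0 0 0.6 0 0 0 -0.2; 0 0 0.6 0 0 0 -0.2; 0 0 0.5 0 0 0 -0.2")

```text
time: 15.45
tcp_pos: [0.5391, -0.1413, 0.1494]
eef_rot: [-3.139, 0.0, 0.042]
contact_force: [-0.0, 0.3, 0.5]
finger_gap: 0.599
```

>>> step_arm(steps="0 0 0 0 0 0 0.2; 0 0 0 0 0 0 0.4; 0 0 0 0 0 0 0.6; 0 0 0 0 0 0 0.7; 0 0 0 0 0 0 0.8; 0 0 0 0 0 0 1; 0 0 0 0 0 0 1; 0 0 0 0 0 0 1", newtons=60)

```text
time: 16.25
tcp_pos: [0.5386, -0.1411, 0.1485]
eef_rot: [-3.139, 0.001, 0.042]
contact_force: [-0.5, -0.2, -2.9]
finger_gap: 0.152
```

>>> step_arm(steps="0 0 -0.1 0 0 0 1; 0 0 -0.1 0 0 0 1; 0 0 -0.1 0 0 0 1; 0 0 -0.1 0 0 0 1; 0 0 -0.05 0 0 0 1; 0 0 0 0 0 0 1; 0 0 0 0 0 0 1; 0 0 0 0 0 0 1")

```text
time: 17.05
tcp_pos: [0.5372, -0.1408, 0.1522]
eef_rot: [-3.138, 0.004, 0.042]
contact_force: [0.1, 0.2, -3.5]
finger_gap: 0.158
```

>>> step_arm(steps="0 -0.5 0 0 -0.001 0 1; 0 -0.7 0 0 -0.001 0 1; 0 -0.8 0 0 0 0 1; 0 -0.8 0 0 0 0 1; 0 -0.8 0 0 0 0 1; 0 -0.7 0 0 0 0 1; 0 -0.5 0 0 0 0 1; 0 0 0 0 0 0 1")

```text
time: 17.85
tcp_pos: [0.5349, -0.0875, 0.1523]
eef_rot: [-3.137, 0.007, 0.043]
contact_force: [0.3, -1.0, -3.9]
finger_gap: 0.157
```

>>> step_arm(steps="0 -0.3 0 0 0.002 0 1; 0 -0.3 0 0 0.002 0 1; 0 -0.3 0 0 0.002 0 1; 0 -0.2 0 0 0 0 1; 0 -0.2 0 0 0 0 1; 0 -0.1 0 0 0 0 1; 0 0 0 0 0 0 1; 0 0 0 0 0 0 1")

```text
time: 18.65
tcp_pos: [0.5343, -0.073, 0.1524]
eef_rot: [-3.138, 0.0, 0.042]
contact_force: [-0.3, -0.5, -4.8]
finger_gap: 0.158
```

Run:
```python
from h import *
def cr(i,x,y,w,h,k):return cv2.resize(i[y:y+h,x:x+w],None,fx=k,fy=k,interpolation=cv2.INTER_CUBIC)
s=get_image('side');t=get_image('top');cv2.imwrite('pics/j.png',np.hstack([cr(s,235,95,65,75,6),cr(t,285,175,65,75,6)]))
```

```text
(no output)
```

View pics/j.png

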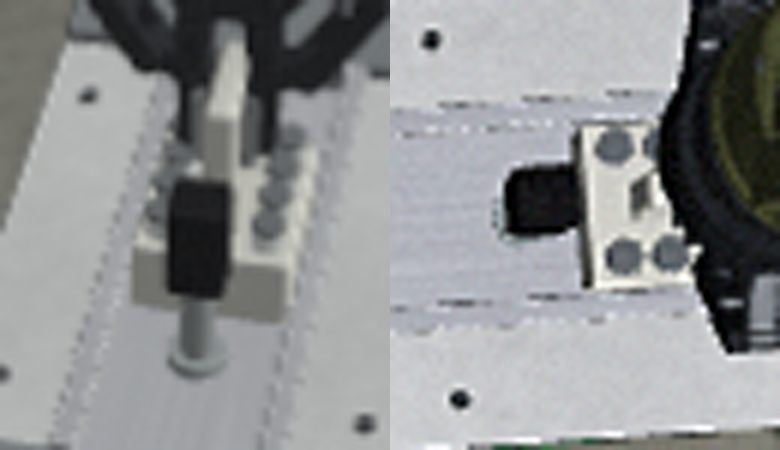

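It is upright and between the rails, with about 9 mm of gap expected. Now small steps, watching the force.

>>> step_arm(steps="0 -0.1 0 0 0 0 1; 0 -0.1 0 0 0 0 1; 0 -0.1 0 0 0 0 1; 0 -0.1 0 0 0 0 1; 0 -0.1 0 0 0 0 1; 0 0 0 0 0 0 1; 0 0 0 0 0 0 1; 0 0 0 0 0 0 1")

```text
time: 19.55
tcp_pos: [0.5341, -0.0676, 0.1524]
eef_rot: [-3.138, 0.0, 0.042]
contact_force: [-0.2, 0.2, -4.5]
finger_gap: 0.158
```

>>> step_arm(steps="0 -0.1 0 0 0 0 1; 0 -0.1 0 0 0 0 1; 0 -0.1 0 0 0 0 1; 0 0 0 0 0 0 1; 0 0 0 0 0 0 1; 0 0 0 0 0 0 1; 0 0 0 0 0 0 1; 0 0 0 0 0 0 1")

```text
time: 20.35
tcp_pos: [0.534, -0.0647, 0.1525]
eef_rot: [-3.139, 0.0, 0.042]
contact_force: [0.5, -0.3, -2.8]
finger_gap: 0.155
```

>>> step_arm(steps="0 -0.1 0 0 0 0 1; 0 -0.1 0 0 0 0 1; 0 -0.1 0 0 0 0 1; 0 0 0 0 0 0 1; 0 0 0 0 0 0 1; 0 0 0 0 0 0 1; 0 0 0 0 0 0 1; 0 0 0 0 0 0 1")

```text
time: 21.15
tcp_pos: [0.534, -0.0621, 0.1525]
eef_rot: [-3.14, -0.0, 0.041]
contact_force: [0.9, -0.7, -4.1]
finger_gap: 0.156
```

>>> step_arm(steps="0 -0.1 0 0 0 0 1; 0 -0.1 0 0 0 0 1; 0 -0.1 0 0 0 0 1; 0 -0.1 0 0 0 0 1; 0 0 0 0 0 0 1; 0 0 0 0 0 0 1; 0 0 0 0 0 0 1; 0 0 0 0 0 0 1")

```text
time: 21.95
tcp_pos: [0.5345, -0.0607, 0.1532]
eef_rot: [3.136, -0.001, 0.04]
contact_force: [0.6, -4.0, -2.5]
finger_gap: 0.154
```

Run:
```python
from h import *
def cr(i,x,y,w,h,k):return cv2.resize(i[y:y+h,x:x+w],None,fx=k,fy=k,interpolation=cv2.INTER_CUBIC)
s=get_image('side');t=get_image('top');cv2.imwrite('pics/k.png',np.hstack([cr(s,235,100,65,75,6),cr(t,285,175,65,75,6)]));print(observe()['contact_force'],observe()['ft_torque'])
```

```text
[ 0.74467915 -3.80310661 -3.69665364] [-1.01013512 -0.09196827  0.01096203]
```

View pics/k.png

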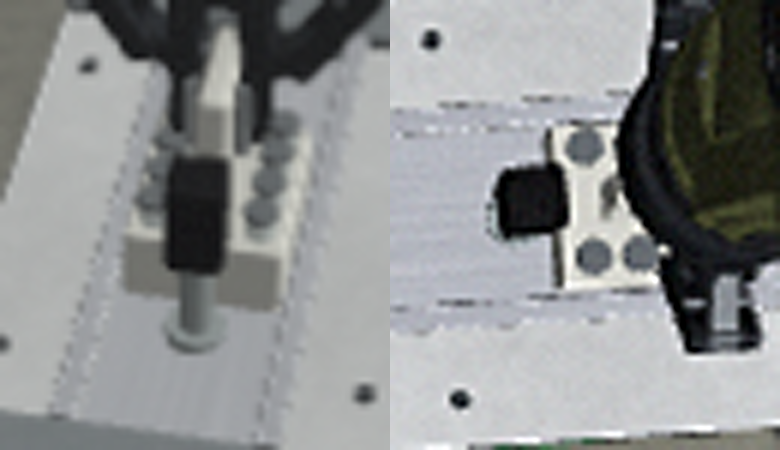

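Contact with the pin: Fy is −4 N and motion stalled (1.4 of 4 mm). I level the rack and lower it with only light pressure.

>>> step_arm(steps="0 0 0.1 0.002 0 0 1; 0 0 0.1 0.002 0 0 1; 0 0 0.1 0.001 0 0 1; 0 0 0.1 0 0 0 1; 0 0 0 0 0 0 1; 0 0 0 0 0 0 1; 0 0 0 0 0 0 1; 0 0 0 0 0 0 1")

```text
time: 22.85
tcp_pos: [0.5352, -0.0613, 0.1497]
eef_rot: [3.14, -0.003, 0.04]
contact_force: [0.2, -4.3, -1.9]
finger_gap: 0.157
```

>>> step_arm(steps="0 0 0.1 0 0.001 0 1; 0 0 0.1 0 0.001 0 1; 0 0 0.1 0 0 0 1; 0 0 0 0 0 0 1; 0 0 0 0 0 0 1; 0 0 0 0 0 0 1; 0 0 0 0 0 0 1; 0 0 0 0 0 0 1")

```text
time: 23.65
tcp_pos: [0.5353, -0.0613, 0.1488]
eef_rot: [3.14, -0.006, 0.04]
contact_force: [-0.2, -4.4, 0.4]
finger_gap: 0.152
```

>>> step_arm(steps="0 0 0 0 0 0 0.6; 0 0 0 0 0 0 0.5; 0 0 0 0 0 0 0.3; 0 0 0 0 0 0 0; 0 0 0 0 0 0 -0.2; 0 0 0 0 0 0 -0.2; 0 0 -0.5 0 0 0 -0.2; 0 0 -1 0 0 0 -0.2")

```text
time: 24.45
tcp_pos: [0.5349, -0.0576, 0.1634]
eef_rot: [-3.134, -0.006, 0.042]
contact_force: [-0.5, -0.4, -0.2]
finger_gap: 0.599
```

>>> step_arm(steps="0 0 -1.5 0 0 0 -0.2; 0 0 -2 0 0 0 -0.2; 0 0 -2.5 0 0 0 -0.2; 0 0 -2.5 0 0 0 -0.2; 0 0 -2.5 0 0 0 -0.2; 0 0 -2 0 0 0 -0.2; 0 2 -1 0 0 0 -0.2; 0 2 0 0 0 0 -0.2")

```text
time: 25.25
tcp_pos: [0.5362, -0.0978, 0.3177]
eef_rot: [-3.135, -0.013, 0.045]
contact_force: [-0.1, 0.0, 0.5]
finger_gap: 0.6
```

>>> step_arm(steps="0 3 0 0 0 0 -0.2; 0 3 0 0 0 0 -0.2; 0 3 0 0 0 0 -0.2; 0 3 0 0 0 0 -0.2; 0 3 0 0 0 0 -0.2; 0 3 0 0 0 0 -0.2; 0 2 0 0 0 0 -0.2; 0 0 0 0 0 0 -0.2")

```text
time: 26.05
tcp_pos: [0.546, -0.3075, 0.3262]
eef_rot: [-3.139, -0.022, 0.045]
contact_force: [0.0, -0.3, 0.2]
finger_gap: 0.6
```

Run:
```python
from h import *
def cr(i,x,y,w,h,k):return cv2.resize(i[y:y+h,x:x+w],None,fx=k,fy=k,interpolation=cv2.INTER_CUBIC)
s=get_image('side');t=get_image('top');cv2.imwrite('pics/l.png',np.hstack([cr(s,235,100,65,75,6),cr(t,285,175,65,75,6)]));print(observe()['tcp_pos'])
```

```text
[ 0.54606814 -0.30529086  0.32632969]
```

The picture limit is reached, so I check with numbers: network masks against projected geometry.

Run:
```python
from h import *
ex=np.array([-.043,.999]);ey=np.array([-.999,-.043])
P=np.array([.532,-.0107])
def e(lx,ly,z):return np.r_[P+ex*lx+ey*ly,z]
for c in('top','side'):
    im=get_image(c)
    T=cam(c)[2]
    for q in('rack','pin','short_pin'):
        for d in trace(c,q)[:2]:
            m=d['region'];v,u=np.nonzero(m);print(c,q,round(d['confidence'],2),'u',u.min(),u.max(),'v',v.min(),v.max(),'mean',u.mean().round(1),v.mean().round(1))
    g=im.astype(int);dark=(g.max(2)<45)
    u0,v0=proj(c,e(0,0,.1415))[0].astype(int)
    n,l,st,ce=cv2.connectedComponentsWithStats(dark[v0-25:v0+25,u0-25:u0+25].astype(np.uint8))
    print('dark',[(s+[u0-25,v0-25,0,0,0]).tolist() for s in st[1:] if s[4]>30])
    print('grip expected',[proj(c,e(a,b,z))[0].round(1).tolist() for a,b,z in((12,12,.164),(-12,-12,.164),(12,12,.119),(-12,-12,.119))])
    print('rack front top edge expected',[proj(c,e(-13,b,.109))[0].round(1).tolist() for b in(-33,-20,20,33)])
    print('rack front bottom edge expected',[proj(c,e(-13,b,.075))[0].round(1).tolist() for b in(-33,33)])
t=get_image('top')
for v in(190,198,202,218,222):print(v,[int(x) for x in t[v,300:330].mean(1)])
s=get_image('side')
for u in(256,260,278,280):print(u,[int(x) for x in s[130:165,u].mean(1)])
```

```text
top rack 0.7 u 311 346 v 194 222 mean 329.0 207.9
top pin 0.73 u 301 314 v 202 215 mean 307.7 208.3
top pin 0.72 u 204 217 v 201 213 mean 210.7 207.1
top short_pin 0.46 u 174 186 v 237 247 mean 180.0 242.1
dark [[303, 202, 12, 13, 125]]
grip expected [[-3472166.8, 3984773.3], [-3336.0, 4242.9], [-7070495.1, 8117911.2], [-2979.3, 3840.5]]
rack front top edge expected [[-865.1, 3651.8], [-1750.9, 3732.8], [17067.4, 22403.3], [5630.4, 11463.5]]
rack front bottom edge expected [[-822.6, 3520.8], [5855.7, 11936.3]]
side rack 0.78 u 255 286 v 106 151 mean 271.8 131.2
side pin 0.83 u 200 217 v 282 317 mean 209.5 298.8
side pin 0.83 u 230 242 v 215 250 mean 236.5 231.0
side short_pin 0.66 u 261 272 v 266 284 mean 266.2 274.8
dark [[263, 126, 9, 19, 166]]
grip expected [[-67.7, -173.1], [-57.4, -172.7], [-66.6, -172.9], [-57.4, -171.7]]
rack front top edge expected [[32.7, 77.4], [-129.4, -99.2], [-367.2, 378.1], [-13543.8, 2096.4]]
rack front bottom edge expected [[29.7, 76.1], [-13319.5, 2056.6]]
190 [170, 171, 171, 167, 172, 168, 171, 174, 174, 173, 176, 172, 174, 174, 172, 176, 172, 169, 
[... 650 characters left out ...]
, 159, 156, 151, 149, 150, 138, 158, 177, 188, 141, 114, 110, 110, 109, 108, 109, 110, 109, 119, 155, 158, 159, 160, 160, 159, 160, 159, 160, 159, 159, 159, 158, 158, 156]
260 [74, 92, 100, 100, 100, 85, 97, 130, 135, 173, 173, 118, 109, 110, 110, 109, 109, 110, 110, 109, 139, 157, 158, 158, 159, 159, 158, 160, 159, 159, 159, 159, 159, 159, 161]
278 [100, 99, 92, 76, 97, 101, 101, 97, 90, 134, 141, 157, 179, 146, 114, 110, 110, 110, 110, 109, 109, 109, 114, 154, 159, 158, 157, 158, 157, 158, 158, 157, 157, 149, 150]
280 [103, 101, 99, 104, 134, 126, 125, 124, 138, 171, 178, 180, 189, 177, 135, 128, 126, 126, 128, 129, 130, 130, 127, 140, 147, 149, 149, 153, 158, 142, 142, 143, 150, 165, 155]
```

Run:
```python
from h import *
ex=np.array([-.043,.999]);ey=np.array([-.999,-.043]);P=np.array([.532,-.0107])
def e(lx,ly,z):return np.r_[P+ex*lx/1e3+ey*ly/1e3,z]
for c in('top','side'):
    print(c,'grip',[proj(c,e(a,b,z))[0].round(1).tolist() for a,b,z in((12,12,.164),(-12,-12,.164),(12,12,.119),(-12,-12,.119))])
    for g in(10,13,16,20):print(' gap',g,'top edge',[proj(c,e(-g,b,.109))[0].round(1).tolist() for b in(-20,20)],'bottom',[proj(c,e(-g,b,.075))[0].round(1).tolist() for b in(-20,20)])
```

```text
top grip [[305.1, 213.1], [314.8, 201.8], [303.3, 214.7], [312.5, 204.0]]
 gap 10 top edge [[310.9, 201.2], [312.3, 217.7]] bottom [[309.4, 202.8], [310.7, 218.6]]
 gap 13 top edge [[312.2, 201.2], [313.5, 217.6]] bottom [[310.6, 202.7], [311.9, 218.5]]
 gap 16 top edge [[313.4, 201.1], [314.8, 217.5]] bottom [[311.8, 202.6], [313.1, 218.5]]
 gap 20 top edge [[315.1, 201.0], [316.4, 217.4]] bottom [[313.4, 202.5], [314.7, 218.4]]
side grip [[272.1, 131.0], [263.9, 123.0], [271.7, 145.1], [263.7, 137.1]]
 gap 10 top edge [[260.3, 140.2], [276.4, 142.4]] bottom [[260.2, 150.3], [276.0, 152.5]]
 gap 13 top edge [[260.5, 139.4], [276.6, 141.6]] bottom [[260.5, 149.4], [276.2, 151.6]]
 gap 16 top edge [[260.8, 138.6], [276.9, 140.8]] bottom [[260.7, 148.6], [276.4, 150.8]]
 gap 20 top edge [[261.1, 137.5], [277.1, 139.7]] bottom [[261.0, 147.5], [276.7, 149.7]]
```

```bash
python3 -c "
from bench import *
print(close_job())"
```

```text
the job is handed in; nothing more can be done
None
```

The long stop pin is in the deck hole, and the tube rack stands against it. The job was handed in at about 26 s of the 72 s allowed.

- **Pin:** The hole showed in both pictures, so I lowered the pin straight in without feeling for it. It stopped at the expected seated height and the vertical force reversed. A picture afterwards showed it upright with its collar on the deck.
- **Rack:** I lifted it about 4 mm and brought it along between the rails until it met the pin, with about 4 N of contact and the motion stalling. Then I lowered it onto the deck, released it and moved the arm clear.
- **Last checks:** These were pixel measurements only, because the 12-picture limit was reached.
  - **Top camera:** the rack's end face is at contact with the pin's collar, to about 1 mm.
  - **Side camera:** it puts the face about 2 mm closer, which matches the small offset that camera showed throughout.
  - **Pin grip:** it appeared where an upright, seated pin should be.
- **Bystanders:** The short pin was still in its place in the last picture. I did not individually re-measure the other bystanders. I saw no unexpected forces that would suggest the arm touched them.

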